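# Grade the marker floats

### The job

Carry the blue tray of mixed floats to the shelf of the sorting board, mouth downhill, and push it against the red sprung plungers until its front foot bar drops off the step into the holding notch, so that it stays there level with all its floats when you let go. Then take hold again, at the tail, and tip it up steeply, pivoting on the foot bar in the notch, until all floats have run out and sorted themselves, small yellow ones into the yellow lane and large orange ones into the orange lane. Lower the tray level again, still in its notch, let go of it, and leave the bowl, mug, jar, brush and cardboard box where they are.

Things in the scene. Friction and masses are not known exactly. Their poses are not given: they have to be found in the camera images.
- tray: Blue open-topped tray, 168 x 62 mm, walls 52 mm high (216 mm long over the tail bar), about 0.36 kg, holding four loose floats. Origin: centre of its underside, at the height its feet stand on; x points to its mouth, z up. Floor top 16 mm up, walls from x = -82 to 86 mm. Rear foot: x -78 to -70 mm, 60 mm wide, 12 mm high
- mouth (a point): Top of the 6 mm high lip at the tray's mouth, at x = 86 mm, z = 22 mm of the tray. Floats roll over the lip only when the tray is tipped nose-down more than about 55 deg; 65 to 70 deg empties it
- carry_handle (a point): Centre of the black flat-sided bar across the tray's middle, 98 mm above its underside: 14 mm thick along tray x, 72 mm long along tray y, 20 mm high, on upright straps at y = +-34 mm. Grip it from above, closing along tray x, firmly (40 N), to carry the tray level. Float tops are at most 62 mm above the underside
- tail_bar (a point): Centre of the round steel bar behind the tail (12 mm diameter, 76 mm along tray y, held at its ends), at x = -124 mm, z = 60 mm of the tray, 36 mm clear of the rear wall. Gripped from above, closing along tray x, it turns between the fingers: the tray cannot be held level by it, but it can be led in an arc about the foot bar
- foot_bar (a point): Centre of the round steel foot bar across the tray's front (12 mm diameter, 100 mm along tray y, sticking out 19 mm past each wall), at x = 80 mm, z = 6 mm of the tray. The tray pivots on it when tipped
- sorter: Fixed plywood sorting board on legs. Origin on the counter under the notch; x points downhill, y towards the yellow lane. Shelf x -225 to 6 mm, 120 mm wide, top 135 mm up, with 22 mm cheeks at y = +-58 mm. From x = 8 mm a 60 mm wide board slopes down at 16 deg; small floats drop through its 38 mm slot and roll aside into the yellow lane, large ones ride over it to the orange lane
- front_pad (a point): Middle of the top of the front grey pad on the shelf, 145 mm up; the pad covers sorter x -75 to -7 mm; a rear pad of the same height covers x -225 to -161 mm. Put the tray on both, foot bar at about sorter x = -45 mm; pushed about 50 mm downhill it drops 10 mm off both pads at once, level, into the notch in front of the front pad's step
- seat (a point): Floor of the notch, 135 mm above the sorter's origin, at sorter x = y = 0. With the tray seated the foot bar's centre is 6 mm above this point (x within about 1.5 mm), held between the step behind it and the plungers before it
- plunger (a joint): Travel of the pair of red sprung plungers downhill, in m: 0 at rest (faces at sorter x = -22 mm, y = +-45 mm, 137 to 155 mm above the counter, over the front pad), at most 0.048, about 0.028 with the tray seated. They press uphill on the ends of the foot bar with about 4 N at rest and 8 N when seated, and shove back a tray that is not yet over the step
- yellow_lane (a point): Middle of the yellow lane's floor, 6 mm up; the lane is 164 mm along sorter x, 70 mm along y inside, walls 55 mm
- slot (a point): Uphill end of the slot in the sloping board, on its centre line, at sorter x = 35 mm, 128 mm up; the slot runs from here down to x = 200 mm. At its end lies the orange lane: sorter x 190 to 301 mm, 98 mm wide inside, floor 10 mm up, side walls 85 mm, clear end wall 125 mm high
- large1_center (a point): centre of a slippery hard plastic orange float, 46 mm diameter, 50 g
- large2_center (a point): centre of the other orange 46 mm float
- small1_center (a point): centre of a slippery hard plastic yellow float, 30 mm diameter, 18 g
- small2_center (a point): centre of the other yellow 30 mm float
- large1: the same orange float as large1_center (its axes turn as it rolls)
- large2: the same float as large2_center
- small1: the same float as small1_center
- small2: the same float as small2_center
- bowl: old green glass bowl, 140 mm wide, 65 mm high, leave alone; origin under its centre
- mug: blue mug, 80 mm wide, 90 mm high, leave alone
- jar: amber jar, 60 mm wide, 110 mm high, leave alone
- brush: brush lying on the counter, leave alone
- findsbox: cardboard finds box, 120 x 90 x 50 mm, leave alone
Not all that is in view belongs to the job. What is shaped like the large1 but grey is not meant.

How it is judged:
On the way, in this order (a step that is already met when the one before it is completed fails the run):
1. the tray stands level in the notch, let go, with all four floats in it (x of foot_bar in the frame of sorter between -0.006 and 0.012 m and y of foot_bar in the frame of sorter between -0.015 and 0.015 m and height (world z) of foot_bar below 0.146 m and angle between tray's own z axis and vertical below 0.06 rad and contact force between the fingers and tray below 0.1 N and linear speed of tray below 0.03 m/s and x of large1_center in the frame of tray between -0.082 and 0.086 m and y of large1_center in the frame of tray between -0.031 and 0.031 m and z of large1_center in the frame of tray between 0.016 and 0.06 m and x of large2_center in the frame of tray between -0.082 and 0.086 m and y of large2_center in the frame of tray between -0.031 and 0.031 m and z of large2_center in the frame of tray between 0.016 and 0.06 m and x of small1_center in the frame of tray between -0.082 and 0.086 m and y of small1_center in the frame of tray between -0.031 and 0.031 m and z of small1_center in the frame of tray between 0.016 and 0.06 m and x of small2_center in the frame of tray between -0.082 and 0.086 m and y of small2_center in the frame of tray between -0.031 and 0.031 m and z of small2_center in the frame of tray between 0.016 and 0.06 m), for 0.25 s.
2. the tray is tipped up steeply (more than 50 deg) with its foot bar still in the notch (angle between tray's own z axis and vertical above 0.87 rad and distance between foot_bar and seat below 0.02 m), for 0.1 s.
At the end, for the whole second after the job is handed in: Both yellow floats lie in the yellow side lane and both orange floats in the orange end lane, at rest; the tray stands level (within 3.4 deg) in its notch, its foot bar within -6 to +12 mm along the slope and 15 mm sideways of the seat and lower than 146 mm, i.e. down behind the step (x of foot_bar in the frame of sorter between -0.006 and 0.012 m and y of foot_bar in the frame of sorter between -0.015 and 0.015 m and height (world z) of foot_bar below 0.146 m and angle between tray's own z axis and vertical below 0.06 rad and linear speed of tray below 0.02 m/s and x of large1_center in the frame of sorter between 0.19 and 0.304 m and y of large1_center in the frame of sorter between -0.052 and 0.052 m and height (world z) of each of large1_center, large2_center below 0.06 m and linear speed of each of large1, large2, small1, small2 below 0.05 m/s and x of large2_center in the frame of sorter between 0.19 and 0.304 m and y of large2_center in the frame of sorter between -0.052 and 0.052 m and x of small1_center in the frame of sorter between 0.018 and 0.19 m and y of small1_center in the frame of sorter between 0.046 and 0.122 m and height (world z) of each of small1_center, small2_center below 0.045 m and x of small2_center in the frame of sorter between 0.018 and 0.19 m and y of small2_center in the frame of sorter between 0.046 and 0.122 m); the robot touches nothing.
It fails at once if a bystander (bowl, mug, jar, brush or finds box) is shifted by more than 30 mm (distance of any of bowl, mug, jar, brush, findsbox from where it was at the start of the episode above 0.03 m).
It also fails if it takes over 72 s, if anything falls off the work surface, if the arm or the gripper's body presses on something with over 40 N, if the wrist force passes 120 N, or if a joint passes its speed limit or range.

### The arm

A 6-joint arm with a two-finger parallel gripper is mounted at the origin on the work surface. World frame = base frame: x ahead of the robot, y to its left, z up, the work surface at z = 0. Lengths are in m, angles in rad, forces in N, time in s.
With the tool pointing down it reaches from about 0.4 to 0.825 m from the base axis. Payload 7 kg.
Tool frame: the origin (TCP) lies at the very end of the fingers, on their centre line; the grasp point (between the pads) lies 19 mm behind it; z points along the fingers, y is the line along which they close (so a half turn about z gives the same grasp; the last joint's range is limited). The gripper opens to 85 mm and grips with 20 to 120 N. Pads are 22 mm wide; open, the fingers measure 114 mm over their backs; the gripper's body (76 mm by 85 mm) begins 54 mm behind the grasp point. The pads swing forward as they close: fully open they stand 13 mm farther back than shut.
Start: joints at [-0.815, 0.359, 0.012, 0, -1.224, -0.288], TCP at [0.304, -0.602, 0.231] pointing down, gripper open.
Joint ranges: [-3.07, 3.07], [-1.43, 2.12], [-1.02, 1.25], [-3.03, 1.67], [-3.05, -0], [-3.03, 3.03]. Speed limits (rad/s): [2.39, 2.39, 3.01, 3.14, 3.14, 3.14].

### API

Orientations are given as a 3x3 rotation matrix whose columns are the frame's x, y, z axes.
In Python, from bench import arm, vision, ticket gives the robot as it stands.
- The arm moves only by the shell command python3 -m jog 'ROWS' [FORCE]. ROWS is JSON, one flat list of numbers, 7 for each row, row after row: the shift along the tool's x, y, z as a fraction of full scale, then the turn, a rotation vector about the tool's x, y, z as a fraction of full scale, then the opening, from 0 (shut) to 1 (fully open). A call has 1 to 10 rows; each row shifts and turns the commanded pose from where the row before left it, along the tool's axes as they then stand; what a row does not reach is not made up. Full scale, the value 1, is 0.02 m for a shift and 4 degrees for a turn. A row lasts 1/12 s, in which the tool goes at most 41.7 mm and 7.16 degrees, less where a joint would pass 70% of its speed; a pose out of reach is approached as far as the arm can. A call with a number of a shift or a turn outside -1 to 1 is refused whole. A call with a gripper value outside its range is refused whole. The fingers move at their own pace and stop on an object; FORCE is the grip in N (left out, the last holds). Time passes only in rows, so rows that do not move let the fingers close. It gives the time, the measured TCP pose, the force, the opening and the grip force at its end, in the units of the state.
- arm.observe(): the state, without advancing time (a new reading comes with each control period).
- vision.camera(name): name is "scene" or "side" or "wrist"; returns the picture (420x560x3 uint8, red, green, blue); there is no depth.
- vision.camera_model(name): a dict with "vfov" (degrees; the focal length in pixels is half the picture's height over the tangent of half this angle, whatever the lens; pixels are square), "cx", "cy" (the principal point, pixels), "R" (3x3) and "t" (3): a world point X has camera coordinates R X + t. Camera axes: x right, y down, z forward; pixel columns grow to the right and rows downward; lengths in m; the calibration is good to about 2 mm. A picture is of the moment at which its call begins: read the wrist's pose just before it. camera_model takes no time and is no camera call; for the wrist camera it gives the pose at the moment of the call.
- ticket.close_job(): hands the job in; it is judged then, once.
The state is a dict: "time": time; "q": joint angles; "joint_velocities": joint speeds; "effort": joint torques, N m; "position": TCP position; "tcp_rot": TCP orientation; "contact_force": force on the tool from outside, world axes, zero at the start; "ft_torque": the same for the moment, N m; "finger_gap": finger opening in m; "finger_force": force on a finger pad.
Only numpy, scipy, OpenCV 4.12 (cv2) and the standard library are available. Lean on these libraries where they do the work, as an engineer would, in place of code of your own. Each camera call takes 0.05 s, during which the arm holds its last target. There are 200 camera calls.

## Working session

There is one attempt and no reset: what is moved stays moved. The work goes in short steps, Python scripts to look and compute and a shell command to move; the robot and the scene stay as the last step left them, time stands still between calls to the robot, and variables do not carry over. Pictures are saved under pics/ and viewed, at most 13 in all, crops included, and the job is handed in when it is done.

```bash
mkdir -p pics; cat > h.py <<'E'
import numpy as np, cv2
from bench import arm, vision, ticket
def snap(n,f):
    m=vision.camera_model(n); im=vision.camera(n); cv2.imwrite('pics/'+f,cv2.cvtColor(im,cv2.COLOR_RGB2BGR)); np.save('pics/'+f+'.npy',m,allow_pickle=True); return im,m
def K(m):
    f=210/np.tan(np.radians(m['vfov'])/2); return np.array([[f,0,m['cx']],[0,f,m['cy']],[0,0,1]])
def ray(m,u,v):
    R=np.array(m['R']);t=np.array(m['t']); return -R.T@t, R.T@np.linalg.inv(K(m))@[u,v,1]
def onz(m,u,v,z):
    c,d=ray(m,u,v); return c+d*(z-c[2])/d[2]
def proj(m,X):
    p=K(m)@(np.array(m['R'])@np.array(X)+np.array(m['t'])); return p[:2]/p[2]
E
python3 - <<'E'
from h import *
for n in ['scene','side']:
    im,m=snap(n,n+'0.png'); print(n,m)
im,m=snap('wrist','wrist0.png')
a=cv2.imread('pics/scene0.png');b=cv2.imread('pics/side0.png')
print(arm.observe())
E
```

```text
scene {'vfov': 47.41966495154003, 'cx': 286.4039767358076, 'cy': 214.66108310562427, 'R': array([[ 0.87843799,  0.47769991, -0.01222701],
       [ 0.38816597, -0.72825077, -0.56478137],
       [-0.27870033,  0.4913793 , -0.82514999]]), 't': array([-0.50155978, -0.16469562,  1.55036437])}
side {'vfov': 48.56817668491034, 'cx': 280.00840690350344, 'cy': 217.31520419480518, 'R': array([[ 0.90170027, -0.43200097,  0.01765729],
       [-0.26685857, -0.58820755, -0.76341233],
       [ 0.34018102,  0.68365711, -0.64567006]]), 't': array([-0.52086301,  0.21563759,  1.23575753])}
{'time': 0.15, 'q': array([-8.14891400e-01,  3.59227955e-01,  1.12688847e-02, -2.58716371e-04,
       -1.22406716e+00, -2.88115603e-01]), 'joint_velocities': array([-0.00057234, -0.00356078,  0.00194795,  0.00166791, -0.00046517,
        0.00013113]), 'effort': array([ 1.33189795e-03, -5.83878994e+01,  2.93652445e+01,  6.94048852e+00,
       -4.29814259e-03,  2.11279468e-05]), 'position': array([ 0.30419681, -0.60217196,  0.23057434]), 'tcp_rot': array([[-8.92606962e-01, -4.50835188e-01, -6.66587665e-04],
       [-4.50835665e-01,  8.92606338e-01,  1.06183534e-03],
       [ 1.16287638e-04,  1.24832311e-03, -9.99999214e-01]]), 'contact_force': array([-0.67670451, -0.85358501,  0.13506922]), 'ft_torque': array([ 0.05061873, -0.00302224,  0.02927324]), 'finger_force': 0.0, 'finger_gap': 0.08552828586029775}
```

View pics/scene0.png

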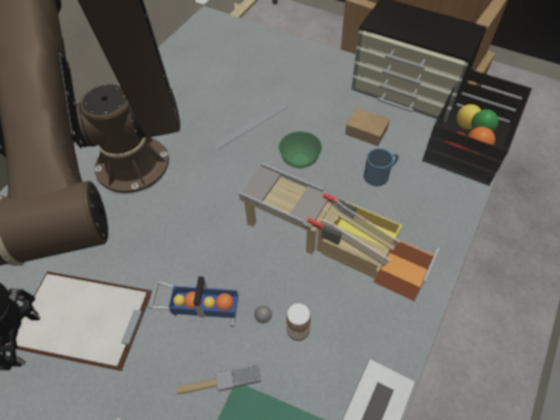

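View pics/side0.png

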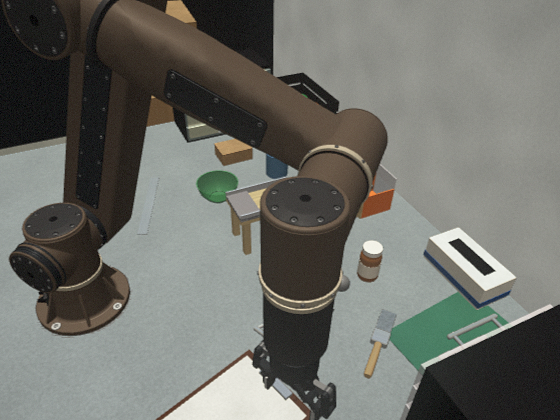

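Scene picture: the tray is at (205,300), tail bar at (160,297), mouth near (238,303). The sorter shelf runs from (255,190) to (320,215), with lanes to (405,270).
Lookalikes: grey ball (263,313), fruit in the crate (478,125), clipboard (85,318) and blue-white box (380,400). I choose the tray at (205,300), which is blue and holds yellow and orange floats. Next is a close crop to check that choice.

```bash
python3 - <<'E'
import cv2,numpy as np
a=cv2.imread('pics/scene0.png')
A=cv2.resize(a[265:340,140:273],None,fx=6,fy=6,interpolation=cv2.INTER_CUBIC)[:,:800]
B=cv2.resize(a[155:305,235:445],None,fx=3.8,fy=3.8,interpolation=cv2.INTER_CUBIC)
cv2.imwrite('pics/cA.png',A[:450]);cv2.imwrite('pics/cB.png',B)
E
```

```text
(no output)
```

View pics/cA.png

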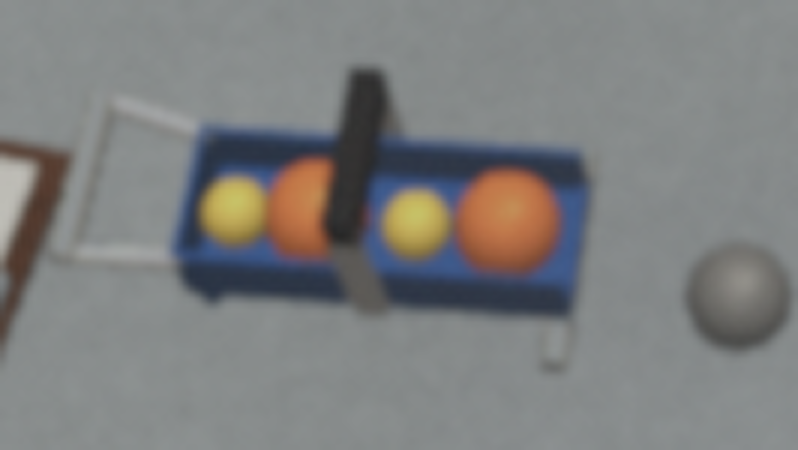

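View pics/cB.png

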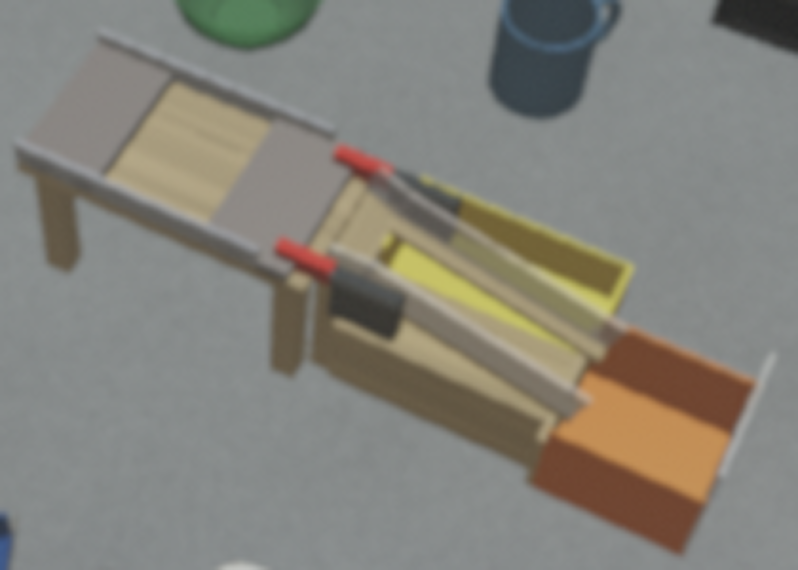

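Crop check: this is the tray with two orange and two yellow floats, mouth to the right, and the grey ball is outside it. The sorter's downhill direction is to the lower right, with the yellow lane on the far side. Next I fit the poses.

```bash
cat >> h.py <<'E'
from scipy.optimize import least_squares
def fit(m,P,U,x0):
    P=np.array(P,float)/1000;U=np.array(U,float)
    def r(s):
        c,n=np.cos(s[2]),np.sin(s[2]); W=np.c_[s[0]+c*P[:,0]-n*P[:,1],s[1]+n*P[:,0]+c*P[:,1],P[:,2]]
        return np.concatenate([proj(m,w)-u for w,u in zip(W,U)])
    s=least_squares(r,x0,loss='soft_l1'); return s.x,r(s.x).reshape(-1,2).round(1)
E
python3 - <<'E'
from h import *
m=np.load('pics/scene0.png.npy',allow_pickle=True).item()
P=[[-124,38,60],[-124,-38,60],[80,-50,6],[-82,31,52],[-82,-31,52],[86,31,52],[7,36,108],[-7,36,108]]
U=np.array([[105,97],[65,255],[555,362],[203,128],[180,260],[588,153],[383,72],[352,72]])/6+[140,265]
c=onz(m,205,300,.03)
s,r=fit(m,P,U,[c[0],c[1],.3]);print('tray',s,np.degrees(s[2]),r.tolist())
P=[[-225,58,157],[-225,-58,157],[-161,56,145],[-75,56,145],[-7,-56,145],[301,49,125],[301,-49,125],[-22,45,146],[-22,-45,146]]
U=np.array([[100,35],[17,145],[172,76],[272,122],[297,255],[773,355],[722,472],[338,152],[280,246]])/3.8+[235,155]
c=onz(m,320,215,.14)
s,r=fit(m,P,U,[c[0],c[1],.0]);print('sorter',s,np.degrees(s[2]),r.tolist())
E
```

```text
tray [ 0.49164726 -0.30086548  0.42087201] 24.1141900683941 [[0.2, 0.0], [-0.0, 0.9], [0.3, 1.3], [-0.2, -0.3], [-1.5, -0.1], [-0.3, -0.3], [0.6, -0.4], [0.3, -0.7]]
sorter [ 0.66948268  0.02865182 -0.00108888] -0.06238842858743041 [[-0.4, -1.0], [-0.4, -0.7], [0.4, -0.2], [1.6, -0.8], [-1.3, 4.4], [0.1, -0.3], [0.6, -0.4], [-0.1, 1.3], [-0.1, 1.1]]
```

```bash
python3 -m jog '[-0.948,0.577,0,0,0,0,1,-0.948,0.577,0,0,0,0,1,-0.948,0.577,0,0,0,0,1,-0.948,0.577,0,0,0,0,1,-0.948,0.577,0,0,0,0,1,-0.948,0.577,0,0,0,0,1,-0.948,0.577,0,0,0,0,1,-0.948,0.577,0,0,0,0,1]' 
python3 -m jog '[-0.948,0.577,0,0,0,0,1,-0.948,0.577,0,0,0,0,1,-0.948,0.577,0,0,0,0,1,-0.948,0.577,0,0,0,0,1,-0.948,0.577,0,0,0,0,1,-0.948,0.577,0,0,0,0,1,-0.948,0.577,0,0,0,0,1,-0.948,0.577,0,0,0,0,1]' >/dev/null
python3 -m jog '[0,0,0,0,0,-0.992,1,0,0,0,0,0,-0.992,1,0,0,0,0,0,-0.992,1,0,0,0,0,0,-0.992,1,0,0,0,0,0,-0.992,1,0,0,0,0,0,-0.992,1,0,0,0,0,0,-0.992,1,0,0,0,0,0,-0.992,1,0,0,0,0,0,-0.992,1,0,0,0,0,0,-0.992,1]' >/dev/null
python3 -m jog '[0,0,0,0,0,-0.992,1,0,0,0,0,0,-0.992,1,0,0,0,0,0,-0.992,1,0,0,0,0,0,-0.992,1,0,0,0,0,0,-0.992,1,0,0,0,0,0,-0.992,1,0,0,0,0,0,-0.992,1,0,0,0,0,0,-0.992,1,0,0,0,0,0,-0.992,1,0,0,0,0,0,-0.992,1]' >/dev/null
python3 -m jog '[0,0,0,0,0,-0.992,1,0,0,0,0,0,-0.992,1,0,0,0,0,0,0,1,0,0,0,0,0,0,1]'
python3 - <<'E'
from h import *
im,m=snap('wrist','w1.png'); s=arm.observe()
R=np.array(m['R']);t=np.array(m['t']);T=s['tcp_rot'];print('cam in tool',T.T@(-R.T@t-s['position']),T.T@R.T[:,2],s['q'],m['vfov'])
c,n=np.cos(.42087),np.sin(.42087)
for p in [[0,36,108],[0,-36,108],[-124,38,60],[-124,-38,60],[80,50,6],[80,-50,6]]:
    p=np.array(p)/1000; print(proj(m,[.49165+c*p[0]-n*p[1],-.30087+n*p[0]+c*p[1],p[2]]).round())
E
```

```text
time: 0.82
position: [0.3984, -0.4506, 0.2311]
tcp_rot: [[-0.893, -0.451, -0.0], [-0.451, 0.893, 0.0], [0.0, 0.0, -1.0]]
contact_force: [0.5, -0.8, -0.0]
finger_gap: 0.0853
finger_force: 0.0
time: 3.48
position: [0.4917, -0.3008, 0.2311]
tcp_rot: [[0.406, -0.914, -0.0], [-0.914, -0.406, 0.0], [-0.0, 0.0, -1.0]]
contact_force: [0.2, -0.4, 0.0]
finger_gap: 0.0857
finger_force: 0.0
cam in tool [ 0.08046518 -0.00092672 -0.14183949] [-3.15314421e-01  5.91204385e-04  9.48987074e-01] [-2.09909990e-01  1.97930720e-01 -2.10618309e-01 -4.19220667e-05
 -1.16253952e+00  6.28101667e-01] 60.45216436493117
[279. 241.]
[279. 151.]
[413. 222.]
[423. 139.]
[205. 215.]
[198. 120.]
```

View pics/w1.png

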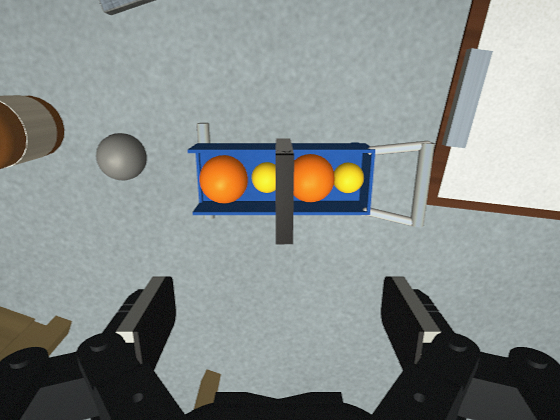

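Wrist view: handle top runs (284,154) to (284,243), tail bar (427,144) to (418,222), foot bar end (203,124). Everything sits about 5 px off the prediction, so I refit.

```bash
python3 - <<'E'
from h import *
m=np.load('pics/w1.png.npy',allow_pickle=True).item()
P=[[0,36,108],[0,-36,108],[-124,38,60],[-124,-38,60],[80,-50,6],[-82,-31,52],[-82,31,52],[86,-31,52],[86,31,52]]
U=[[284.5,243],[284,153],[417,224],[428,143],[203,124],[374,150],[371,216],[189,148],[194,214]]
s,r=fit(m,P,U,[.49,-.30,.42]);print(s,np.degrees(s[2]),r.tolist())
o=arm.observe();d=np.r_[s[:2]-o['position'][:2],0];print(o['tcp_rot'].T@d/.02)
E
```

```text
[ 0.48648534 -0.30074984  0.41508785] 23.782781698145705 [[0.2, 0.7], [1.5, 1.3], [-0.0, 0.8], [-0.1, -0.4], [0.1, -2.0], [2.2, -0.9], [-0.6, -1.3], [-1.5, 0.5], [-1.5, 0.2]]
[-1.11349500e-01  2.37813874e-01  7.34405693e-05]
```

```bash
python3 -m jog '[-0.11,0.238,0.5,0,0,0.08,1,0,0,0.9,0,0,0,1,0,0,0.9,0,0,0,1,0,0,0.9,0,0,0,1,0,0,0.9,0,0,0,1,0,0,0.9,0,0,0,1,0,0,0.9,0,0,0,1,0,0,0.9,0,0,0,1,0,0,0.8,0,0,0,1,0,0,0,0,0,0,1]' >/dev/null
python3 -m jog '[0,0,0,0,0,0,0,0,0,0,0,0,0,0,0,0,0,0,0,0,0,0,0,0,0,0,0,0,0,0,0,0,0,0,0,0,0,0,0,0,0,0,0,0,0,0,0,0,0,0,0,0,0,0,0,0,0,0,0,0,0,0,0]' 45
python3 -m jog '[0,0,-0.2,0,0,0,0,0,0,-0.5,0,0,0,0,0,0,-0.8,0,0,0,0,0,0,-0.5,0,0,0,0,0,0,0,0,0,0,0,0,0,0,0,0,0,0]'
```

```text
time: 5.12
position: [0.4868, -0.301, 0.0801]
tcp_rot: [[0.403, -0.915, 0.001], [-0.915, -0.403, -0.0], [0.001, -0.0, -1.0]]
contact_force: [-1.9, 1.0, 6.4]
finger_gap: 0.0134
finger_force: 44.9
time: 5.62
position: [0.4869, -0.3007, 0.1198]
tcp_rot: [[0.403, -0.915, 0.001], [-0.915, -0.403, 0.0], [0.001, -0.001, -1.0]]
contact_force: [-0.9, 0.3, -6.4]
finger_gap: 0.0137
finger_force: 44.1
```

```bash
python3 -m jog '[0,0,-0.4,0,0,0,0,0,0,-0.8,0,0,0,0,0,0,-1,0,0,0,0,0,0,-1,0,0,0,0,0,0,-1,0,0,0,0,0,0,-1,0,0,0,0,0,0,-1,0,0,0,0,0,0,-0.6,0,0,0,0,0,0,0,0,0,0,0]' >/dev/null
python3 -m jog '[-0.3,-0.2,0,0,0,0,0,-0.6,-0.4,0,0,0,0,0,-0.869,-0.579,0,0,0,0,0,-0.869,-0.579,0,0,0,0,0,-0.869,-0.579,0,0,0,0,0,-0.869,-0.579,0,0,0,0,0,-0.869,-0.579,0,0,0,0,0,-0.869,-0.579,0,0,0,0,0]' >/dev/null
python3 -m jog '[-0.869,-0.579,0,0,0,0,0,-0.869,-0.579,0,0,0,0,0,-0.869,-0.579,0,0,0,0,0,-0.869,-0.579,0,0,0,0,0,-0.869,-0.579,0,0,0,0,0,-0.869,-0.579,0,0,0,0,0,-0.869,-0.579,0,0,0,0,0,-0.869,-0.579,0,0,0,0,0,-0.6,-0.4,0,0,0,0,0,-0.25,-0.175,0,0,0,0,0]' >/dev/null
python3 -m jog '[0,0,0,0,0,0.3,0,0,0,0,0,0,0.7,0,0,0,0,0,0,0.9,0,0,0,0,0,0,1,0,0,0,0,0,0,1,0,0,0,0,0,0,0.9,0,0,0,0,0,0,0.75,0,0,0,0,0,0,0.4,0,0,0,0,0,0,0,0,0,0,0,0,0,0,0]'
python3 - <<'E'
from h import *
im,m=snap('wrist','w2.png');im2,m2=snap('scene','s2.png')
a=cv2.imread('pics/s2.png')[130:310,200:450]
b=cv2.imread('pics/w2.png')
o=np.zeros((430,800,3),np.uint8);o[:300,:400]=cv2.resize(b,(400,300),interpolation=cv2.INTER_AREA);o[:288,400:]=cv2.resize(a,(400,288),interpolation=cv2.INTER_CUBIC)
cv2.imwrite('pics/c2.png',o[:300])
E
```

```text
time: 8.7
position: [0.5439, 0.028, 0.2549]
tcp_rot: [[-0.001, -1.0, -0.001], [-1.0, 0.001, -0.0], [0.0, 0.001, -1.0]]
contact_force: [0.2, 0.7, -5.6]
finger_gap: 0.0133
finger_force: 44.2
```

View pics/w2.png

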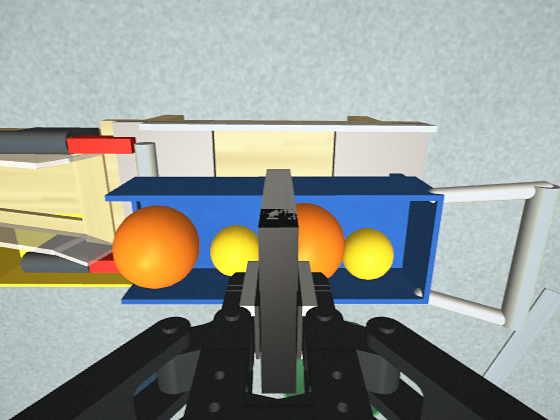

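Wrist view: tray held level over the shelf. Far cheek end is at (437,128), pad edges at u=334 and 215, plunger tip at (135,145), tail bar (543,186) to (514,328). I compute the relative poses.

```bash
python3 - <<'E'
from h import *
m=np.load('pics/w2.png.npy',allow_pickle=True).item()
S=[[-225,-58,157],[-161,-56,145],[-75,-56,145],[-22,-45,155],[-22,-37,155]]
U=[[437,126],[334,133],[214,132],[134,138],[134,153]]
s,r=fit(m,S,U,[.669,.029,0]);print('sorter',s,np.degrees(s[2]),r.tolist())
P=np.array([[-124,38,60],[-124,-38,60],[-82,-31,52],[-82,31,52],[86,-31,52],[86,31,52],[80,-50,6]])
U=[[513,328],[543,184],[443,192],[431,302],[107,180+12],[123,301],[146,143]]
for dz in [170,175,180]:
    s,r=fit(m,P+[0,0,dz],U,[.544,.029,0]);print(dz,s,np.degrees(s[2]),r.tolist())
E
```

```text
sorter [ 0.66482056  0.02590671 -0.02935004] -1.6816336224396415 [[2.7, 4.7], [5.0, -4.0], [-0.4, -6.6], [-2.1, 3.4], [-0.9, 0.4]]
170 [ 0.54295158  0.02937475 -0.00101971] -0.05842503623020947 [[-4.6, -8.7], [-2.6, -0.1], [0.2, 1.4], [-3.8, -2.0], [3.2, 1.5], [3.5, -0.8], [2.8, -0.5]]
175 [ 0.54324863  0.02767434 -0.00460253] -0.263705383507763 [[0.8, -4.9], [5.2, 0.0], [4.6, 1.5], [-0.6, 0.9], [-2.3, 0.4], [-1.4, 1.2], [-0.7, -2.7]]
180 [ 0.54520732  0.02618991 -0.0056463 ] -0.3235089052115631 [[3.5, -1.1], [9.5, -0.1], [5.7, 1.6], [-0.2, 4.0], [-11.6, 0.1], [-9.5, 3.9], [-7.3, -4.2]]
```

View pics/c2.png

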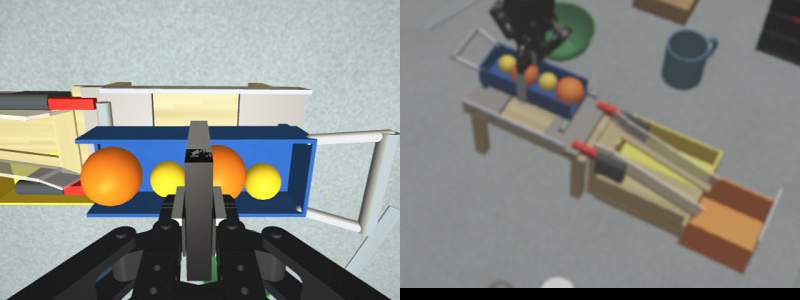

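Level, aligned within a degree and over the pads. I lower until it touches.

```bash
python3 -m jog '[0,0,0.4,0,0,0,0,0,0,0.4,0,0,0,0,0,0,0.3,0,0,0,0,0,0,0.15,0,0,0,0,0,0,0,0,0,0,0]'|egrep 'pos|force'
for i in 1; do python3 -m jog '[0,0,0.08,0,0,0,0,0,0,0.08,0,0,0,0,0,0,0,0,0,0,0]'|egrep 'pos|force'; done
python3 -m jog '[0,0,0.08,0,0,0,0,0,0,0,0,0,0,0]'|egrep 'pos|force'
```

```text
position: [0.5436, 0.0286, 0.2289]
contact_force: [0.1, 0.9, -5.4]
finger_force: 44.1
position: [0.5443, 0.0288, 0.227]
contact_force: [0.4, -0.7, -5.3]
finger_force: 44.1
position: [0.5442, 0.0287, 0.2254]
contact_force: [0.9, 0.0, -5.0]
finger_force: 44.1
```

```bash
python3 -m jog '[0,0,0.06,0,0,0,0,0,0,0,0,0,0,0]'|egrep 'pos|force'
python3 -m jog '[0,0,0.05,0,0,0,0,0,0,0,0,0,0,0]'|egrep 'pos|force'
```

```text
position: [0.5444, 0.0288, 0.2251]
contact_force: [-3.4, 0.6, 1.9]
finger_force: 45.2
position: [0.5445, 0.0287, 0.2251]
contact_force: [-6.6, 0.0, 8.2]
finger_force: 46.3
```

On the pads. Now I push downhill (tool -y).

```bash
python3 -m jog '[0,-0.2,-0.05,0,0,0,0,0,-0.2,0,0,0,0,0,0,-0.2,0,0,0,0,0,0,0,0,0,0,0,0]'|egrep 'pos|force'
python3 -m jog '[0,-0.2,0,0,0,0,0,0,-0.2,0,0,0,0,0,0,-0.2,0,0,0,0,0,0,0,0,0,0,0,0]'|egrep 'pos|force'
python3 -m jog '[0,-0.2,0,0,0,0,0,0,-0.2,0,0,0,0,0,0,-0.2,0,0,0,0,0,0,0,0,0,0,0,0]'|egrep 'pos|force'
python3 -m jog '[0,-0.2,0,0,0,0,0,0,-0.2,0,0,0,0,0,0,0,0,0,0,0,0]'|egrep 'pos|force'
```

```text
position: [0.5564, 0.0283, 0.2251]
contact_force: [-6.4, -0.8, 5.8]
finger_force: 45.8
position: [0.5665, 0.0282, 0.2253]
contact_force: [-14.6, 1.5, 12.3]
finger_force: 46.8
position: [0.5776, 0.0281, 0.2256]
contact_force: [-18.6, 2.6, 16.0]
finger_force: 47.4
position: [0.5871, 0.0285, 0.2238]
contact_force: [-7.7, 2.2, 0.1]
finger_force: 45.1
```

```bash
python3 -m jog '[0,-0.15,0,0,0,0,0,0,0,0,0,0,0,0]'|egrep 'pos|force'
python3 -m jog '[0,0,0.15,0,0,0,0,0,0,0.1,0,0,0,0,0,0,0,0,0,0,0]'|egrep 'pos|force'
python3 -m jog '[0,0,0.1,0,0,0,0,0,0,0,0,0,0,0]'|egrep 'pos|force'
```

```text
position: [0.5891, 0.0284, 0.2233]
contact_force: [-9.7, 1.8, 1.5]
finger_force: 45.4
position: [0.5882, 0.0281, 0.2194]
contact_force: [-13.6, 0.8, 7.1]
finger_force: 46.1
position: [0.5878, 0.028, 0.2178]
contact_force: [-17.3, 2.7, 10.8]
finger_force: 46.7
```

```bash
python3 -m jog '[0,-0.2,0,0,0,0,0,0,0,0,0,0,0,0]'|egrep 'pos|force'
python3 -m jog '[0,0,0.1,0,0,0,0,0,0,0,0,0,0,0]'|egrep 'pos|force'
python3 - <<'E'
from h import *
im,m=snap('wrist','w3.png');im2,m2=snap('scene','s3.png')
a=cv2.imread('pics/s3.png')[150:270,230:370]
b=cv2.imread('pics/w3.png')
o=np.zeros((380,800,3),np.uint8);o[:270,:360]=cv2.resize(b,(360,270),interpolation=cv2.INTER_AREA);o[:377,360:]=cv2.resize(a,(440,377),interpolation=cv2.INTER_CUBIC)
cv2.imwrite('pics/c3.png',o)
E
```

```text
position: [0.5892, 0.0276, 0.2182]
contact_force: [-30.6, 4.5, 23.8]
finger_force: 49.0
position: [0.5886, 0.0275, 0.2174]
contact_force: [-36.7, 4.4, 32.7]
finger_force: 49.7
```

View pics/c3.png

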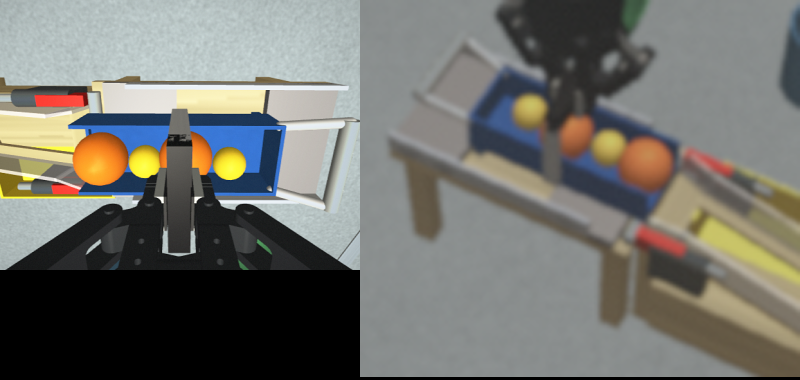

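The tray looks level over the notch with plungers compressed, but it is pressed against the downhill side. I back off uphill.

```bash
python3 -m jog '[0,0.15,-0.05,0,0,0,0,0,0,0,0,0,0,0]'|egrep 'pos|force'
python3 -m jog '[0,0.1,-0.05,0,0,0,0,0,0,0,0,0,0,0]'|egrep 'pos|force'
python3 - <<'E'
from h import *
m=np.load('pics/w3.png.npy',allow_pickle=True).item();im=cv2.imread('pics/w3.png')
hsv=cv2.cvtColor(im,cv2.COLOR_BGR2HSV)
b=cv2.inRange(hsv,(105,120,40),(125,255,255));r=cv2.inRange(hsv,(0,200,80),(4,255,255))
print(cv2.boundingRect(b),[ (x[0],x[1],x[2],x[3]) for x in cv2.connectedComponentsWithStats(r)[2][1:] if x[4]>60])
cv2.imwrite('pics/z.png',cv2.resize(im[110:330,0:280],None,fx=2.7,fy=2.7,interpolation=cv2.INTER_CUBIC))
for p in [[80,50,6],[80,-50,6],[86,31,52],[86,-31,52],[-124,38,60],[-124,-38,60],[-82,31,52],[-82,-31,52]]:
    print(p,proj(m,[.5886+p[0]/1e3,.0278+p[1]/1e3,.1364+p[2]/1e3]).round())
E
```

```text
position: [0.5879, 0.0279, 0.217]
contact_force: [-20.5, 1.9, 14.2]
finger_force: 47.4
position: [0.5874, 0.0281, 0.2168]
contact_force: [-11.9, 0.7, 2.3]
finger_force: 45.8
(106, 175, 339, 130) [(np.int32(55), np.int32(144), np.int32(82), np.int32(22)), (np.int32(81), np.int32(286), np.int32(42), np.int32(16))]
[80, 50, 6] [160. 290.]
[80, -50, 6] [143. 142.]
[86, 31, 52] [120. 304.]
[86, -31, 52] [103. 194.]
[-124, 38, 60] [510. 321.]
[-124, -38, 60] [542. 183.]
[-82, 31, 52] [427. 301.]
[-82, -31, 52] [444. 193.]
```

View pics/z.png

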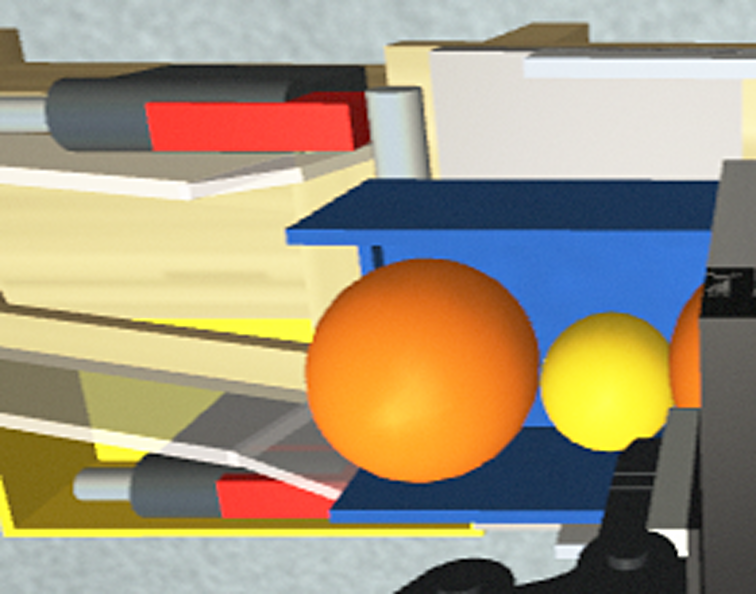

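Crop: foot bar end at crop (397,130) lies between the red plunger and the pad's step, so it is in the notch. I release and lift away.

```bash
python3 -m jog '[0,0,0,0,0,0,0.5,0,0,0,0,0,0,0.5,0,0,0,0,0,0,0.5,0,0,0,0,0,0,0.5,0,0,0,0,0,0,0.5,0,0,0,0,0,0,0.5]'|egrep 'time|pos|force|gap'
python3 -m jog '[0,0,-0.3,0,0,0,0.5,0,0,-0.8,0,0,0,0.5,0,0,-1,0,0,0,0.5,0,0,-1,0,0,0,0.5,0,0,-1,0,0,0,0.5,0,0,-0.7,0,0,0,0.5,0,0,0,0,0,0,0.5,0,0,0,0,0,0,0.5]'|egrep 'time|pos|force'
python3 - <<'E'
from h import *
im,m=snap('wrist','w4.png')
cv2.imwrite('pics/c4.png',cv2.resize(cv2.imread('pics/w4.png'),(800,600),interpolation=cv2.INTER_CUBIC))
E
```

```text
time: 13.07
position: [0.5906, 0.0288, 0.2174]
contact_force: [0.6, -0.5, -0.4]
finger_gap: 0.0429
finger_force: 0.0
time: 13.73
position: [0.5907, 0.0288, 0.3145]
contact_force: [-0.0, 0.1, -1.0]
finger_force: 0.0
```

View pics/c4.png

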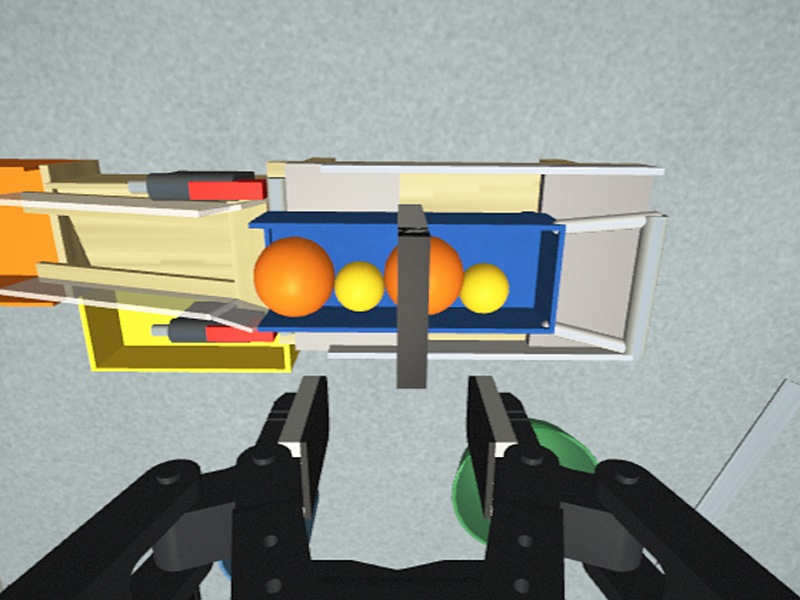

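View: tray seated. Foot bar end (275,190) is between plunger and step, all four floats are aboard, and the tail bar runs (658,215) to (636,355). I fit it for the tail grasp.

```bash
python3 - <<'E'
from h import *
m=np.load('pics/w4.png.npy',allow_pickle=True).item()
P=np.array([[-124,38,60],[-124,-38,60],[-82,-31,52],[-82,31,52],[86,-31,52],[86,31,52],[80,-50,6],[0,36,108],[0,-36,108]])
U=np.array([[636,355],[659,215],[565,225],[553,331],[249,226],[254,331],[275,180],[412,388],[413,233]])*.7
for z in [135,145]:
    s,r=fit(m,P+[0,0,z],U,[.588,.029,0]);print(s,np.degrees(s[2]),r.tolist())
    t=s[:2]-.124*np.array([np.cos(s[2]),np.sin(s[2])]);o=arm.observe();print(t,o['tcp_rot'].T@np.r_[t-o['position'][:2],0]/.02)
E
```

```text
[ 0.58447989  0.02894682 -0.0055403 ] -0.31743586209916613 [[-2.1, -2.6], [-2.6, -0.5], [0.8, -0.3], [0.9, 1.9], [-1.3, -2.1], [1.9, 0.8], [0.5, -1.6], [-0.4, 0.7], [0.5, 2.3]]
[0.46048179 0.02963382] [-3.96869561e-02  6.48386219e+00 -1.82114080e-03]
[ 0.5852913   0.02634    -0.01000479] -0.5732324932579288 [[2.6, 0.4], [3.8, -1.1], [4.5, -0.8], [3.6, 4.1], [-6.4, -3.7], [-3.0, 2.1], [-3.2, -4.1], [-1.5, 4.7], [-0.1, 1.4]]
[0.4612975  0.02758058] [ 6.29574755e-02  6.44303264e+00 -1.85293266e-03]
```

```bash
python3 -m jog '[0,0.6,0,0,0,0,0.4,0,1,0,0,0,0,0.4,0,1,0,0,0,0,0.4,0,1,0,0,0,0,0.4,0,1,0,0,0,0,0.4,0,1,0,0,0,0,0.4,0,0.8,0,0,0,0,0.4,0,0,0,0,0,0,0.4]'|egrep 'pos'
python3 -m jog '[0,0,0.7,0,0,0,0.4,0,0,1,0,0,0,0.4,0,0,1,0,0,0,0.4,0,0,1,0,0,0,0.4,0,0,1,0,0,0,0.4,0,0,0.9,0,0,0,0.4,0,0,0.8,0,0,0,0.4,0,0,0.5,0,0,0,0.4,0,0,0,0,0,0,0.4]'|egrep 'pos|force'
python3 -m jog '[0,0,0,0,0,0,0,0,0,0,0,0,0,0,0,0,0,0,0,0,0,0,0,0,0,0,0,0,0,0,0,0,0,0,0,0,0,0,0,0,0,0]' 40|egrep 'time|pos|force|gap'
```

```text
position: [0.4596, 0.0283, 0.3131]
position: [0.4609, 0.0282, 0.1728]
contact_force: [0.2, -0.7, 0.8]
finger_force: 0.0
time: 15.7
position: [0.4613, 0.0285, 0.1758]
contact_force: [-6.1, 0.5, 1.8]
finger_gap: 0.0106
finger_force: 39.0
```

Gripped the tail bar. I compute the arc waypoints (r = 211 mm about the foot bar).

```bash
python3 - <<'E'
import numpy as np
a=np.r_[0,2,np.arange(5,48,3),np.arange(49,70,2)];th=np.radians(165.17-a);p=.211*np.c_[np.cos(th),np.sin(th)]
for A,d in zip(a[1:],np.diff(p,axis=0)/.02): print(A,'ty %.2f tz %.2f'%(-d[0],-d[1]),end=' | ')
print((p+[.6653,.141-.019])[[6,16,-1]],a[[6,16,-1]])
E
```

```text
2 ty -0.10 tz -0.35 | 5 ty -0.17 tz -0.52 | 8 ty -0.20 tz -0.51 | 11 ty -0.23 tz -0.50 | 14 ty -0.25 tz -0.49 | 17 ty -0.28 tz -0.48 | 20 ty -0.30 tz -0.46 | 23 ty -0.33 tz -0.44 | 26 ty -0.35 tz -0.43 | 29 ty -0.37 tz -0.41 | 32 ty -0.39 tz -0.39 | 35 ty -0.41 tz -0.37 | 38 ty -0.43 tz -0.35 | 41 ty -0.45 tz -0.32 | 44 ty -0.46 tz -0.30 | 47 ty -0.48 tz -0.27 | 49 ty -0.33 tz -0.17 | 51 ty -0.33 tz -0.16 | 53 ty -0.34 tz -0.14 | 55 ty -0.34 tz -0.13 | 57 ty -0.35 tz -0.12 | 59 ty -0.35 tz -0.11 | 61 ty -0.36 tz -0.10 | 63 ty -0.36 tz -0.08 | 65 ty -0.36 tz -0.07 | 67 ty -0.36 tz -0.06 | 69 ty -0.37 tz -0.05 | [[0.48603088 0.23328155]
 [0.56568917 0.30800721]
 [0.64262197 0.33177776]] [17 47 69]
```

```bash
python3 -m jog '[0,-0.1,-0.35,0,0,0,0,0,-0.17,-0.52,0,0,0,0,0,-0.2,-0.51,0,0,0,0,0,-0.23,-0.5,0,0,0,0,0,-0.25,-0.49,0,0,0,0,0,-0.28,-0.48,0,0,0,0,0,0,0,0,0,0,0]'|egrep 'pos|force'
```

```text
position: [0.4864, 0.0287, 0.2342]
contact_force: [-9.1, 1.9, 1.6]
finger_force: 39.1
```

```bash
python3 -m jog '[0,-0.3,-0.46,0,0,0,0,0,-0.33,-0.44,0,0,0,0,0,-0.35,-0.43,0,0,0,0,0,-0.37,-0.41,0,0,0,0,0,-0.39,-0.39,0,0,0,0,0,0,0,0,0,0,0]'|egrep 'pos|force'
python3 -m jog '[0,-0.41,-0.37,0,0,0,0,0,-0.43,-0.35,0,0,0,0,0,-0.45,-0.32,0,0,0,0,0,-0.46,-0.3,0,0,0,0,0,-0.48,-0.27,0,0,0,0,0,0,0,0,0,0,0]'|egrep 'pos|force'
```

```text
position: [0.521, 0.028, 0.2777]
contact_force: [-15.1, -0.4, 11.3]
finger_force: 39.5
position: [0.5673, 0.0279, 0.3111]
contact_force: [-9.5, 0.1, 15.2]
finger_force: 41.2
```

```bash
python3 -m jog '[0,-0.33,-0.17,0,0,0,0,0,-0.33,-0.16,0,0,0,0,0,-0.34,-0.14,0,0,0,0,0,-0.34,-0.13,0,0,0,0,0,-0.35,-0.12,0,0,0,0,0,-0.35,-0.11,0,0,0,0,0,0,0,0,0,0,0]'|egrep 'pos|force'
python3 -m jog '[0,-0.36,-0.1,0,0,0,0,0,-0.36,-0.08,0,0,0,0,0,-0.36,-0.07,0,0,0,0,0,-0.36,-0.06,0,0,0,0,0,-0.37,-0.05,0,0,0,0,0,0,0,0,0,0,0,0,0,0,0,0,0,0,0,0,0,0,0,0,0]'|egrep 'time|pos|force'
python3 - <<'E'
from h import *
im,m=snap('wrist','w5.png');im2,m2=snap('scene','s5.png')
a=cv2.imread('pics/s5.png')[120:310,230:450]
b=cv2.imread('pics/w5.png')
o=np.zeros((390,800,3),np.uint8);o[:262,:350]=cv2.resize(b,(350,262),interpolation=cv2.INTER_AREA);o[:388,350:]=cv2.resize(a,(450,388),interpolation=cv2.INTER_CUBIC)
cv2.imwrite('pics/c5.png',o)
E
```

```text
position: [0.6085, 0.0284, 0.3268]
contact_force: [-1.7, -0.5, 8.6]
finger_force: 41.9
time: 18.53
position: [0.6434, 0.0279, 0.3346]
contact_force: [-4.9, -1.0, 10.1]
finger_force: 42.9
```

View pics/c5.png

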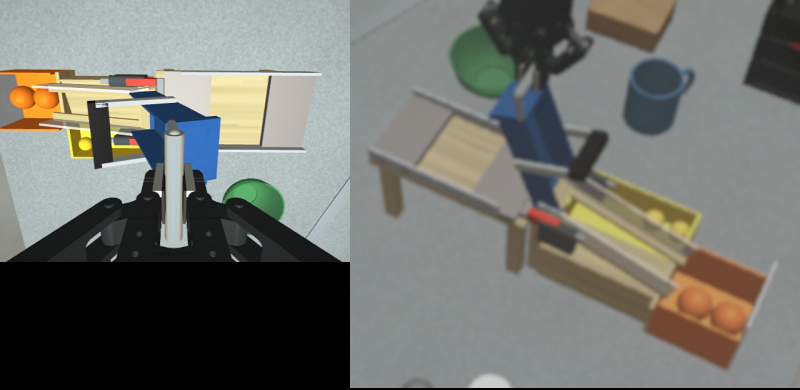

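Both oranges are in the orange lane at (692,300) and (730,317). Both yellows are in the yellow lane at (655,215) and (680,225). I lower back along the arc.

```bash
python3 -m jog '[0,0.37,0.05,0,0,0,0,0,0.36,0.06,0,0,0,0,0,0.36,0.07,0,0,0,0,0,0.36,0.08,0,0,0,0,0,0.36,0.1,0,0,0,0,0,0.35,0.11,0,0,0,0,0,0.35,0.12,0,0,0,0,0,0.34,0.13,0,0,0,0,0,0.34,0.14,0,0,0,0]'|egrep 'pos|force'
python3 -m jog '[0,0.33,0.16,0,0,0,0,0,0.33,0.17,0,0,0,0,0,0.48,0.27,0,0,0,0,0,0.46,0.3,0,0,0,0,0,0.45,0.32,0,0,0,0,0,0.43,0.35,0,0,0,0,0,0.41,0.37,0,0,0,0,0,0,0,0,0,0,0]'|egrep 'pos|force'
```

```text
position: [0.579, 0.0289, 0.3144]
contact_force: [-1.4, 1.1, 4.5]
finger_force: 43.6
position: [0.5194, 0.0288, 0.2731]
contact_force: [0.9, 1.1, -2.5]
finger_force: 44.8
```

```bash
python3 -m jog '[0,0.39,0.39,0,0,0,0,0,0.37,0.41,0,0,0,0,0,0.35,0.43,0,0,0,0,0,0.33,0.44,0,0,0,0,0,0.3,0.46,0,0,0,0,0,0.28,0.48,0,0,0,0,0,0,0,0,0,0,0]'|egrep 'pos|force'
python3 -m jog '[0,0.25,0.49,0,0,0,0,0,0.23,0.5,0,0,0,0,0,0.2,0.51,0,0,0,0,0,0.17,0.4,0,0,0,0,0,0,0,0,0,0,0]'|egrep 'pos|force'
```

```text
position: [0.4797, 0.0287, 0.2211]
contact_force: [-0.2, 2.2, -1.7]
finger_force: 46.0
position: [0.4638, 0.0288, 0.1837]
contact_force: [0.3, 1.8, -0.3]
finger_force: 47.0
```

```bash
python3 -m jog '[0,0.05,0.2,0,0,0,0,0,0,0,0,0,0,0]'|egrep 'pos|force'
python3 -m jog '[0,0.03,0.1,0,0,0,0,0,0,0,0,0,0,0]'|egrep 'pos|force'
python3 -m jog '[0,0.02,0.1,0,0,0,0,0,0,0,0,0,0,0]'|egrep 'pos|force'
```

```text
position: [0.4628, 0.0287, 0.1803]
contact_force: [-4.0, 2.2, 1.3]
finger_force: 47.1
position: [0.4623, 0.0287, 0.1786]
contact_force: [-4.9, 3.0, 0.3]
finger_force: 47.2
position: [0.4617, 0.0286, 0.1766]
contact_force: [-5.7, 3.4, 2.0]
finger_force: 47.2
```

```bash
python3 -m jog '[0,0.0,0.08,0,0,0,0,0,0,0,0,0,0,0]'|egrep 'pos|force'
python3 -m jog '[0,0,0,0,0,0,0.36,0,0,0,0,0,0,0.36,0,0,0,0,0,0,0.36,0,0,0,0,0,0,0.36,0,0,0,0,0,0,0.36]'|egrep 'pos|force|gap'
python3 -m jog '[0,0,-0.3,0,0,0,0.36,0,0,-0.8,0,0,0,0.36,0,0,-1,0,0,0,0.36,0,0,-1,0,0,0,0.36,0,0,-1,0,0,0,0.36,0,0,-1,0,0,0,0.36,0,0,-0.7,0,0,0,0.36,0,0,0,0,0,0,0.36,0,0,0,0,0,0,0.36]'|egrep 'time|pos|force'
python3 - <<'E'
from h import *
im,m=snap('wrist','w6.png');im2,m2=snap('scene','s6.png')
a=cv2.imread('pics/s6.png')[140:310,230:450]
b=cv2.imread('pics/w6.png')
o=np.zeros((350,800,3),np.uint8);o[:300,:400]=cv2.resize(b,(400,300),interpolation=cv2.INTER_AREA);o[:309,400:]=cv2.resize(a,(400,309),interpolation=cv2.INTER_CUBIC)
cv2.imwrite('pics/c6.png',o)
for p in [[80,-50,6],[86,31,52],[86,-31,52],[-124,38,60],[-124,-38,60],[0,-36,108]]:
    print(p,(proj(m,[.585+p[0]/1e3,.0288+p[1]/1e3,.135+p[2]/1e3])*400/560).round())
E
```

```text
position: [0.4612, 0.0286, 0.1749]
contact_force: [-7.7, 4.0, 2.9]
finger_force: 47.3
position: [0.4626, 0.0287, 0.1753]
contact_force: [-0.1, -0.2, 0.3]
finger_gap: 0.0307
finger_force: 0.0
time: 22.88
position: [0.4626, 0.0289, 0.2921]
contact_force: [-0.7, 0.4, -0.5]
finger_force: 0.0
[80, -50, 6] [18. 91.]
[86, 31, 52] [  0. 174.]
[86, -31, 52] [-15. 116.]
[-124, 38, 60] [201. 184.]
[-124, -38, 60] [201. 110.]
[0, -36, 108] [ 38. 124.]
```

View pics/c6.png

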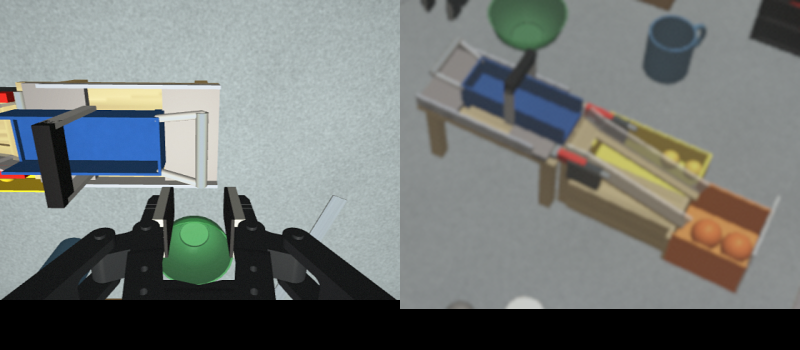

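The tray is seated and level: the tail bar is at (201,110) to (201,185), as predicted for seated. It is empty, the floats are in their lanes and the gripper is clear. I hand in.

```bash
python3 -c "
from bench import ticket
print(ticket.close_job())"
```

```text
the job is handed in; nothing more can be done
None
```

The job is handed in at about 23 s of the 72 s allowed. The last pictures show both yellow floats in the yellow lane, both orange floats in the orange lane, and the empty tray level in its notch. The gripper is clear; the bowl and mug were in view and not visibly moved, the jar, brush and box were not checked at the end, and no verdict came back.

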